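# Switch the locking selector valve to the red outlet

## Robot

A 6-joint arm with a two-finger parallel gripper is mounted at the origin on a cart in front of the work surface, level with it; the furniture and walls round the work are solid. World frame = base frame: x ahead of the robot, y to its left, z up, the work surface at z = 0. Lengths are in mm, angles in rad, forces in N, time in s.
With the tool pointing down it reaches from about 300 to 750 mm from the base axis. Payload 8.5 kg.
Tool frame: the origin (TCP) lies at the very end of the fingers, on their centre line; the grasp point (between the pads) lies 19 mm behind it; z points along the fingers, y is the line along which they close (so a half turn about z gives the same grasp; the last joint's range is limited). The gripper opens to 88 mm and grips with 3 to 60 N. Pads are 18 mm wide; open, the fingers measure 123 mm over their backs; the gripper's body (75 mm by 187 mm) begins 45 mm behind the grasp point.
Start: joints at [0.896, 0.381, 1.297, -0, 1.464, -0.215], TCP at [244.062, 492.863, 238.748] pointing down, gripper open.
Joint ranges: [-3.11, 3.11], [-0.89, 2.33], [0.22, 2.48], [-1.42, 4.56], [0.17, 2.85], [-2.88, 2.88]. Speed limits (rad/s): [2.39, 2.39, 3.14, 3.14, 3.14, 3.14].

## Interface

Orientations are given as a unit quaternion [w, x, y, z].
In Python, from rig import sensors, viewer, bot, finder gives the robot as it stands. The module is installed in compiled form; this text tells all that it offers.
- The arm moves only by the tool move_arm, never from a script. Its argument "increments" is a list of rows, each an object with "translation": the shift along the tool's x, y, z in units of 0.02 m (1.0 is 0.02 m), a list of three; "dr": the turn, a rotation vector about the tool's x, y, z in units of pi/2 rad (1.0 is pi/2 rad), a list of three; "jaw": the closure, from -1 (fully open) to 1 (shut). In form: [{"translation": [x, y, z], "dr": [wx, wy, wz], "jaw": jaw}, ...]. A call has 1 to 10 rows; each row shifts and turns the commanded pose from where the row before left it, along the tool's axes as they then stand; what a row does not reach is not made up. A row lasts 1/10 s, in which the tool goes at most 50 mm and 8.59 degrees, less where a joint would pass 70% of its speed; a pose out of reach is approached as far as the arm can. A call with a number of a shift or a turn outside -1 to 1 is refused whole. A call with a gripper value outside its range is refused whole. The fingers move at their own pace and stop on an object; the grip force is fixed at half the most. Time passes only in rows, so rows that do not move let the fingers close. It gives the time, the measured TCP pose, the force, the opening and the grip force at its end, in the units of the state.
- sensors.observe(): the state, without advancing time (a new reading comes with each control period).
- viewer.read_camera(name): name is "scene" or "side" or "wrist"; returns the picture (400x640x3 uint8, red, green, blue); there is no depth.
- viewer.camera_params(name): a dict with "intrinsics" (3x3 intrinsics, pixels), "k1" (the pictures are not rectified: a ray, as slopes to the right and down, at radius r is drawn at 1 + k1 r^2 times it, then the intrinsics apply), "xyz" and "orientation" of the camera in the world; the wrist camera has in their place "tool_from_camera" (4x4, takes a point from camera to tool coordinates, whose origin is the TCP and whose axes are the flange's). Camera axes: x right, y up, looking along -z (the intrinsics and any distortion apply to the point x, -y, -z); pixel columns grow to the right and rows downward; lengths in mm; the calibration is good to about 2 mm. A picture is of the moment at which its call begins: read the wrist's pose just before it. camera_params takes no time and is no camera call.
- bot.finish_job(): hands the job in; it is judged then, once.
Trained networks look in the newest picture that a camera, given by its name, has taken for a name from the list of things; names that differ only in an ending like _2 or _b are one class to them, and where a whole thing is asked for, a point or a joint stands for the part that bears it (a point fixed in the world has none). Each returns a list of dicts, best first, with "score" (0 to 1); they miss things now and then, are a little off and sometimes report something else, mostly with a low value. They report only what shows in the picture. A call takes as long as a camera call.
- finder.look_for(camera, target): "pixel" ([row, column] in pixels, amid what is visible of it).
The state is a dict: "time": time; "joints": joint angles; "joint_velocities": joint speeds; "effort": joint torques, N m; "position": TCP position; "orientation": TCP orientation; "ft_force": force on the tool from outside, world axes, zero at the start; "wrist_torque": the same for the moment, N m; "finger_gap": opening from 0.0 (shut) to 1.0 (fully open); "finger_force": force on a finger pad.
Only numpy, scipy, OpenCV 4.12 (cv2) and the standard library are available. Lean on these libraries where they do the work, as an engineer would, in place of code of your own. Each camera call takes 0.05 s, during which the arm holds its last target. There are 200 camera calls.

## Task

Switch the selector valve to the outlet marked by the red plug: pull its knob up to unlock it, turn it until its yellow nose is at the red plug, push it down fully home in that outlet's slot, and let go. The slotted ring has slipped by 3 to 18 degrees counterclockwise of the plugs, so find the slot by feel, gently, never forcing the nose against the ring. Leave the beaker, the bottle and the petri dish beside the valve alone.

Things in the scene. Friction and masses are not known exactly. Their poses are not given: they have to be found in the camera images.
- valve_axis (a point): point on the knob's vertical axis at the top face of the valve housing, a fixed round aluminium block 112 mm across and 45 mm high on a 116 mm square foot; place and yaw vary. Axes are the housing's: z up, -x the closed direction (black mark on the rim), roughly toward the robot. A fixed steel ring lies on it round the knob: inner radius 25, outer 33, 7 mm high, with slots for the nose
- knob_grip (a point): point on the knob's axis in its grip bar, moving with the knob. Black knob: disc 45 mm across, 10.5 mm high, and on it a bar 16 mm wide, 42 long, 34 high; the bar's top is 10.5 mm above this point, its foot (the disc's top) 23.5 mm below. Grasp the bar across its 16 mm from above. Axes: z up, -x along the bar to the yellow nose, y across the bar
- nose (a point): underside of the knob's yellow nose, 29 mm from the axis; the nose is 4 mm wide, 8 high, ends 34.5 mm out. Raised 6 mm or more it clears the ring; home, it stands in a slot. Outlet slots leave it about 1.1 mm (0.04 rad) play each side. Each outlet's slot lies 0.06 to 0.32 rad counterclockwise (from above) of its plug's direction from the axis, the same at all four, but unknown and new each time
- lift (a joint): height of the knob (m): 0 fully home (locked), 0.012 pulled up to its stop. It has no spring: it stays where it is left and takes about 3 N to slide. With the nose on the ring beside a slot it stops at about 0.0055 and is rigid: more than 25 N there does damage, 10 N is plenty
- turn (a joint): angle of the knob relative to the housing (rad), positive counterclockwise seen from above; 0 is nose at the closed mark, range -1.3 to 1.6. Friction about 0.06 N m. It starts in the closed slot, a wide one that leaves it 0.03 to 0.4 rad free to each side
- plug_red: red round plug, 13 mm across and 4.5 mm high, fixed in the housing's top face; origin at its underside, 46 mm from the knob's axis. It marks the outlet to open. The outlets are at about -1.1, -0.6, 0.6 and 1.1 rad from closed; which plug is at which varies
- plug_blue: blue plug, as the red one, at another outlet
- plug_green: green plug, as the red one, at another outlet
- plug_white: white plug, as the red one, at another outlet
- beaker: loose glass beaker, 54 mm across, 68 mm high, beside the valve; origin at the centre of its underside; leave it alone
- bottle_5: loose small brown bottle with white cap, 41 mm across, 70 mm high, beside the valve; origin at the centre of its underside; leave it alone
- petri_dish_0: loose closed petri dish, 60 mm across, 15 mm high, behind the valve; origin at the centre of its underside; leave it alone

How it is judged:
By the outcome, as a careful person would: the job done as asked, in the order asked, and still so for the second after the job is handed in, with the robot touching nothing.
It also fails if it takes over 48 s, if anything falls off the work surface, if the arm or the gripper's body presses on something with over 40 N, if the wrist force passes 120 N, or if a joint passes its speed limit or range.

## Working session

There is one attempt and no reset: what is moved stays moved. The work goes in short steps, Python scripts to look and compute and a tool call to move; the robot and the scene stay as the last step left them, time stands still between calls to the robot, and variables do not carry over. Pictures are saved under pics/ and viewed, at most 10 in all, crops included, and the job is handed in when it is done.

Besides the shell and the picture viewer there is one more tool, called after "Request:" as name([rows], argument=value, ...), one row to a line, values as JSON. move_arm: Moves the arm, as the interface text tells. Its arguments: {"type":"object","properties":{"increments":{"type":"array","items":{"type":"object","properties":{"translation":{"type":"array","items":{"type":"number"}},"dr":{"type":"array","items":{"type":"number"}},"jaw":{"type":"number"}}}}},"required":["increments"]}

```bash
mkdir -p pics
cat > h.py <<'E'
import numpy as np, cv2
from scipy.spatial.transform import Rotation as R
from rig import sensors, viewer, bot, finder
def Rq(q): return R.from_quat([q[1],q[2],q[3],q[0]]).as_matrix()
def cam(name):
    p=viewer.camera_params(name); K=np.array(p["intrinsics"])
    if name=="wrist":
        s=sensors.observe(); T=np.array(p["tool_from_camera"]); Rt=Rq(s["orientation"])
        return K,p["k1"],np.array(s["position"])+Rt@T[:3,3],Rt@T[:3,:3]
    return K,p["k1"],np.array(p["xyz"]),Rq(p["orientation"])
def ray(c,rc):
    K,k1,o,Rm=c; r,cc=rc
    d=np.array([(cc-K[0,2])/K[0,0],(r-K[1,2])/K[1,1]]); u=d.copy()
    for _ in range(20): u=d/(1+k1*(u@u))
    return o,Rm@np.array([u[0],-u[1],-1.0])
def atz(c,rc,z):
    o,d=ray(c,rc); return o+d*(z-o[2])/d[2]
def proj(c,P):
    K,k1,o,Rm=c; q=Rm.T@(np.asarray(P,float)-o); u=np.array([q[0],-q[1]])/-q[2]; u=u*(1+k1*(u@u))
    return np.array([K[1,1]*u[1]+K[1,2],K[0,0]*u[0]+K[0,2]])
def snap(name,fn):
    c=cam(name); im=viewer.read_camera(name); cv2.imwrite(fn,im[:,:,::-1]); return c,im
E
python3 - <<'E'
from h import *
Z=dict(plug_red=49.5,plug_blue=49.5,plug_green=49.5,plug_white=49.5,knob_grip=80,nose=55,beaker=34,bottle_5=35,petri_dish_0=8)
ims=[]
for n in("scene","side","wrist"):
    c,im=snap(n,f"pics/a_{n}.png"); ims.append(im)
    print(n,c[2].round())
    for t,z in Z.items():
        for d in finder.look_for(n,t)[:1]: print(t,round(d["score"],2),np.round(d["pixel"]),atz(c,d["pixel"],z).round(1))
print(sensors.observe())
E
```

```text
scene [-174. -305.  493.]
plug_blue 0.55 [236. 309.] [ 500.7 -257.2   49.5]
knob_grip 0.95 [238. 306.] [ 445.7 -256.7   80. ]
nose 0.94 [235. 309.] [ 492.6 -257.8   55. ]
beaker 0.9 [221. 270.] [ 570.4 -177.    34. ]
bottle_5 0.87 [247. 372.] [ 493.3 -367.3   35. ]
petri_dish_0 0.76 [226. 329.] [ 598.9 -289.9    8. ]
side [-158.   38.  421.]
plug_blue 0.55 [241. 328.] [ 426.9 -230.8   49.5]
plug_white 0.24 [216. 324.] [ 508.  -258.6   49.5]
knob_grip 0.57 [218. 326.] [ 446.1 -234.3   80. ]
nose 0.89 [219. 326.] [ 487.5 -253.2   55. ]
beaker 0.61 [215. 268.] [ 580.9 -176.7   34. ]
bottle_5 0.57 [218. 383.] [ 489.9 -369.8   35. ]
petri_dish_0 0.57 [211. 313.] [ 612.1 -280.1    8. ]
wrist [171. 529. 385.]
{'time': 1.5, 'joints': array([ 8.95717963e-01,  3.80582900e-01,  1.29738968e+00,  2.06240895e-05,
        1.46359293e+00, -2.15317561e-01]), 'joint_velocities': array([-5.75397531e-04,  2.86502433e-05,  9.75989563e-04, -1.15626638e-03,
        7.90830066e-04, -8.87614216e-04]), 'effort': array([ 7.88312673e-05, -4.37793911e+01, -2.24730009e+01,  7.14210165e-02,
        3.13254981e-02, -1.33284743e-05]), 'position': array([244.05138369, 492.87399274, 238.76107408]), 'orientation': array([-3.40867327e-06,  2.27862147e-01,  9.73693402e-01,  1.66647400e-05]), 'ft_force': array([-0.19904753, -0.3278079 ,  0.53835347]), 'wrist_torque': array([-0.0372784 , -0.05223366, -0.02525544]), 'finger_force': 0.0, 'finger_gap': 0.9967451719778675}
```

View pics/a_scene.png

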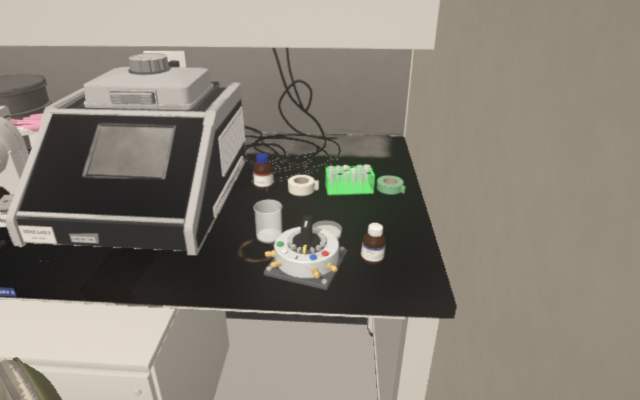

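Run:
```python
from h import *
c=cam("scene"); 
for p in [(245,5),(250,185),(180,240),(285,268),(308,425),(285,450)]: print(p,atz(c,p,0).round())
for p in [(107,50),(115,190),(20,435),(45,435)]: print(p,atz(c,p,250).round())
print("c",atz(c,(245,307),45))
a=cv2.imread("pics/a_scene.png")[205:295,245:395]; b=cv2.imread("pics/a_side.png")[175:265,250:400]
cv2.imwrite("pics/b.png",np.vstack([cv2.resize(x,(480,288),interpolation=3) for x in(a,b)]))
cv2.imwrite("pics/b.png",np.vstack([cv2.resize(cv2.imread("pics/b.png"),(480,576)) ]))
w=cv2.imread("pics/a_side.png"); cv2.imwrite("pics/b2.png",w)
```

```text
(245, 5) [503. 325.   0.]
(250, 185) [511. -24.  -0.]
(180, 240) [809. -68.   0.]
(285, 268) [ 421. -194.    0.]
(308, 425) [ 382. -447.    0.]
(285, 450) [ 441. -497.    0.]
(107, 50) [575. 206. 250.]
(115, 190) [545. -56. 250.]
(20, 435) [1752. -662.  250.]
(45, 435) [1214. -571.  250.]
c [ 477.64451514 -255.01296191   45.        ]
```

View pics/b.png

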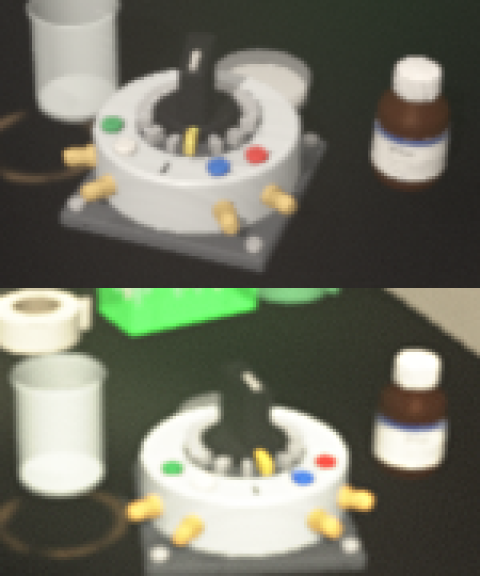

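View pics/b2.png

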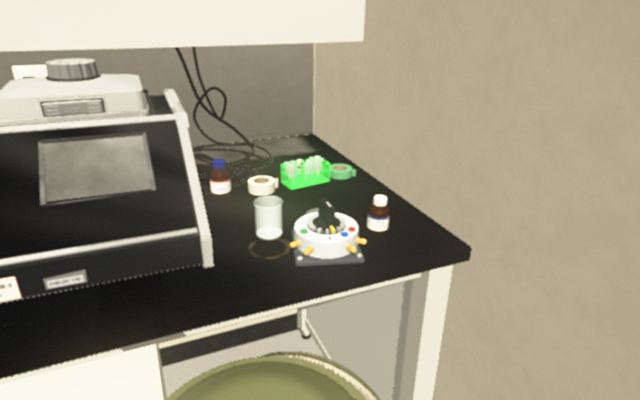

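```bash
cat >> h.py <<'E'
from scipy.optimize import least_squares
def fit(obs,angs,x0):
    # obs: list of (cam, {name:(row,col)}) ; unknown cx,cy,yaw,turn ; angs: plug angle from closed
    def pts(x):
        f=lambda a,r,z:np.array([x[0]-r*np.cos(x[2]+a),x[1]-r*np.sin(x[2]+a),z])
        P={k:f(a,46,49.5) for k,a in angs.items()}; P["mark"]=f(0,51,45); P["nose"]=f(x[3],31.75,x[4]);return P
    def res(x):
        P=pts(x); return np.concatenate([proj(c,P[k])-np.array(v) for c,o in obs for k,v in o.items()]+[[(x[4]-53.5)]])
    s=least_squares(res,list(x0)+[53.5],loss="soft_l1"); return s.x,s.fun
def moves(s,wp,n,yaw=0):
    "world displacement wp in n rows, tool units per row"
    Rt=Rq(s["orientation"]); return (Rt.T@np.array(wp)/20/n).round(3)
E
python3 - <<'E'
from h import *
A=dict(red=1.1,blue=.6,white=-.6,green=-1.1)
g=lambda r0,c0,d:{k:(r0+y/3.2-.5,c0+x/3.2-.5) for k,(x,y) in d.items()}
o1=g(205,245,dict(red=(257,155),blue=(218,167),white=(125,146),green=(112,125),mark=(166,168),nose=(191,141)))
o2=g(175,250,{k:(x,y-288) for k,(x,y) in dict(red=(326,461),blue=(302,478),green=(173,468),mark=(255,490),nose=(264,462)).items()})
for ob in ([(cam("scene"),o1)],[(cam("side"),o2)],[(cam("scene"),o1),(cam("side"),o2)]):
    x,f=fit(ob,A,(477,-256,0,0)); print(x.round(3),np.abs(f).max().round(2))
print(viewer.camera_params("wrist")["tool_from_camera"])
s=sensors.observe(); print(Rq(s["orientation"]).round(3))
E
```

```text
[ 4.83154e+02 -2.53167e+02 -2.77000e-01  2.48000e-01  5.38520e+01] 2.68
[ 4.83471e+02 -2.51988e+02 -3.11000e-01  2.11000e-01  5.37730e+01] 2.54
[ 4.84343e+02 -2.52747e+02 -2.91000e-01  2.29000e-01  5.37910e+01] 2.18
[[ 1.76747529e-04  9.50330318e-01  3.11243080e-01  8.09979056e+01]
 [ 9.99999983e-01 -1.86475262e-04  1.49583769e-06 -6.04744649e-02]
 [ 5.94606746e-05  3.11243074e-01 -9.50330335e-01 -1.46038799e+02]
 [ 0.00000000e+00  0.00000000e+00  0.00000000e+00  1.00000000e+00]]
[[-0.896  0.444  0.   ]
 [ 0.444  0.896  0.   ]
 [ 0.     0.    -1.   ]]
```

Request:
move_arm([
  {"translation": [0,0,0],"dr": [0,0,0.095],"jaw": -1},
  {"translation": [0,0,0],"dr": [0,0,0.095],"jaw": -1},
  {"translation": [0,0,0],"dr": [0,0,0.095],"jaw": -1},
  {"translation": [0,0,0],"dr": [0,0,0.095],"jaw": -1},
  {"translation": [0,0,0],"dr": [0,0,0.095],"jaw": -1},
  {"translation": [0,0,0],"dr": [0,0,0.095],"jaw": -1},
  {"translation": [0,0,0],"dr": [0,0,0.095],"jaw": -1},
  {"translation": [0,0,0],"dr": [0,0,0.095],"jaw": -1},
  {"translation": [0,0,0],"dr": [0,0,0.095],"jaw": -1},
  {"translation": [0,0,0],"dr": [0,0,0.095],"jaw": -1},
])

```text
time: 2.5
position: [244.1, 492.9, 238.8]
orientation: [-0.0, 0.83, 0.558, -0.0]
ft_force: [-0.1, 0.0, 0.4]
finger_gap: 0.997
finger_force: 0.0
```

Request:
move_arm([
  {"translation": [0,0,0],"dr": [0,0,0.095],"jaw": -1},
  {"translation": [0,0,0],"dr": [0,0,0.095],"jaw": -1},
  {"translation": [0,0,0],"dr": [0,0,0.095],"jaw": -1},
  {"translation": [0,0,0],"dr": [0,0,0.095],"jaw": -1},
  {"translation": [0,0,0],"dr": [0,0,0.095],"jaw": -1},
  {"translation": [0,0,0],"dr": [0,0,0.095],"jaw": -1},
  {"translation": [0,0,0],"dr": [0,0,0.095],"jaw": -1},
  {"translation": [0,0,0],"dr": [0,0,0.095],"jaw": -1},
  {"translation": [0,0,0],"dr": [0,0,0.095],"jaw": -1},
])

```text
time: 3.4
position: [244.1, 492.9, 238.8]
orientation: [-0.0, 0.997, -0.08, -0.0]
ft_force: [0.1, -0.3, 0.6]
finger_gap: 0.998
finger_force: 0.0
```

Request:
move_arm([
  {"translation": [0.4,0.975,0],"dr": [0,0,0],"jaw": -1},
  {"translation": [0.4,0.975,0],"dr": [0,0,0],"jaw": -1},
  {"translation": [0.4,0.975,0],"dr": [0,0,0],"jaw": -1},
  {"translation": [0.4,0.975,0],"dr": [0,0,0],"jaw": -1},
  {"translation": [0.4,0.975,0],"dr": [0,0,0],"jaw": -1},
  {"translation": [0.4,0.975,0],"dr": [0,0,0],"jaw": -1},
  {"translation": [0.4,0.975,0],"dr": [0,0,0],"jaw": -1},
  {"translation": [0.4,0.975,0],"dr": [0,0,0],"jaw": -1},
  {"translation": [0.4,0.975,0],"dr": [0,0,0],"jaw": -1},
  {"translation": [0.4,0.975,0],"dr": [0,0,0],"jaw": -1},
])

```text
time: 4.4
position: [293.4, 287.1, 238.9]
orientation: [-0.0, 0.997, -0.077, 0.0]
ft_force: [0.5, 0.2, -0.5]
finger_gap: 0.996
finger_force: 0.0
```

Request:
move_arm([
  {"translation": [0.4,0.975,0],"dr": [0,0,0],"jaw": -1},
  {"translation": [0.4,0.975,0],"dr": [0,0,0],"jaw": -1},
  {"translation": [0.4,0.975,0],"dr": [0,0,0],"jaw": -1},
  {"translation": [0.4,0.975,0],"dr": [0,0,0],"jaw": -1},
  {"translation": [0.4,0.975,0],"dr": [0,0,0],"jaw": -1},
  {"translation": [0.4,0.975,0],"dr": [0,0,0],"jaw": -1},
  {"translation": [0.4,0.975,0],"dr": [0,0,0],"jaw": -1},
  {"translation": [0.4,0.975,0],"dr": [0,0,0],"jaw": -1},
  {"translation": [0.4,0.975,0],"dr": [0,0,0],"jaw": -1},
  {"translation": [0.4,0.975,0],"dr": [0,0,0],"jaw": -1},
])

```text
time: 5.4
position: [342.6, 82.1, 238.9]
orientation: [-0.0, 0.997, -0.077, 0.0]
ft_force: [1.8, 0.4, 0.0]
finger_gap: 1.0
finger_force: 0.0
```

Request:
move_arm([
  {"translation": [0.4,0.975,0],"dr": [0,0,0],"jaw": -1},
  {"translation": [0.4,0.975,0],"dr": [0,0,0],"jaw": -1},
  {"translation": [0.4,0.975,0],"dr": [0,0,0],"jaw": -1},
  {"translation": [0.4,0.975,0],"dr": [0,0,0],"jaw": -1},
  {"translation": [0.72,0.95,0.2],"dr": [0,0,0],"jaw": -1},
  {"translation": [0.72,0.95,0.2],"dr": [0,0,0],"jaw": -1},
  {"translation": [0.72,0.95,0.2],"dr": [0,0,0],"jaw": -1},
  {"translation": [0.72,0.95,0.2],"dr": [0,0,0],"jaw": -1},
  {"translation": [0.72,0.95,0.2],"dr": [0,0,0],"jaw": -1},
  {"translation": [0.72,0.95,0.2],"dr": [0,0,0],"jaw": -1},
])

```text
time: 6.4
position: [430.6, -125.8, 214.7]
orientation: [0.0, 0.997, -0.077, 0.0]
ft_force: [-0.7, 0.9, 1.2]
finger_gap: 0.998
finger_force: 0.0
```

Request:
move_arm([
  {"translation": [0.72,0.95,0.2],"dr": [0,0,0],"jaw": -1},
  {"translation": [0.72,0.95,0.2],"dr": [0,0,0],"jaw": -1},
  {"translation": [0.72,0.95,0.2],"dr": [0,0,0],"jaw": -1},
  {"translation": [0.72,0.95,0.2],"dr": [0,0,0],"jaw": -1},
  {"translation": [0.72,0.95,0.2],"dr": [0,0,0],"jaw": -1},
  {"translation": [0.72,0.95,0.2],"dr": [0,0,-0.064],"jaw": -1},
  {"translation": [0,0,0],"dr": [0,0,0],"jaw": -1},
])

```text
time: 7.1
position: [498.7, -252.6, 189.8]
orientation: [-0.0, 1.0, -0.027, -0.0]
ft_force: [-0.5, 0.1, -0.1]
finger_gap: 1.0
finger_force: 0.0
```

Run:
```python
from h import *
Z=dict(plug_red=49.5,plug_blue=49.5,plug_green=49.5,plug_white=49.5,knob_grip=80,nose=53)
c,im=snap("wrist","pics/c.png")
for t,z in Z.items():
    for d in finder.look_for("wrist",t)[:1]: print(t,round(d["score"],2),np.round(d["pixel"]),atz(c,d["pixel"],z).round(1))
s=sensors.observe();print(s["time"],s["position"],s["orientation"],s["joints"].round(3))
```

```text
plug_red 0.25 [206. 320.] [ 480.3 -256.2   49.5]
plug_blue 0.59 [203. 318.] [ 482.8 -254.7   49.5]
plug_green 0.58 [216. 266.] [ 472.6 -207.    49.5]
plug_white 0.63 [232. 280.] [ 456.6 -218.1   49.5]
knob_grip 0.78 [205. 317.] [ 491.8 -253.7   80. ]
nose 0.88 [206. 319.] [ 481.6 -255.3   53. ]
7.45 [ 497.98601826 -250.06560228  191.19971773] [ 1.51517172e-04  9.99648503e-01 -2.65106677e-02  1.80940679e-04] [-0.678  0.431  1.358 -0.     1.351  0.946]
```

View pics/c.png

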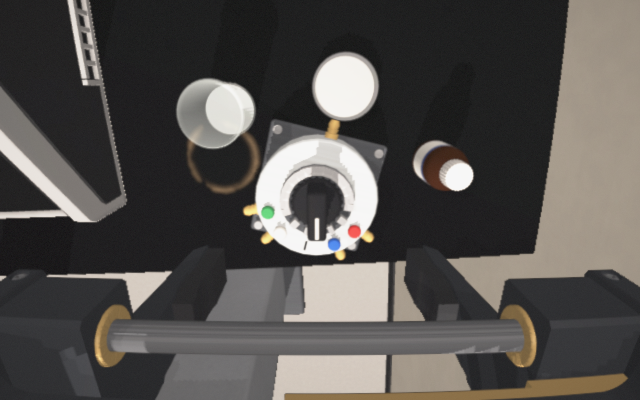

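Run:
```python
from h import *
im=cv2.imread("pics/c.png"); c=cam("wrist")
h=cv2.cvtColor(im,cv2.COLOR_BGR2HSV).astype(int); o={}
for k,(r,cc),f in [("red",(231,354),lambda h:((h[...,0]<10)|(h[...,0]>170))&(h[...,1]>110)),("blue",(244,334),lambda h:(abs(h[...,0]-112)<14)&(h[...,1]>120)),("green",(212,267),lambda h:(abs(h[...,0]-70)<22)&(h[...,1]>90))]:
    p=np.argwhere(f(h[r-11:r+12,cc-11:cc+12])); o[k]=p.mean(0)+[r-11,cc-11]; print(k,len(p),o[k].round(1))
o["white"]=(231.5,280); o["mark"]=(245,306)
A=dict(red=1.1,blue=.6,white=-.6,green=-1.1)
x,f=fit([(c,o)],A,(484,-252,-.29,.2)); print(x.round(3),f.round(2))
for k in A: 
    P=atz(c,o[k],49.5)-[x[0],x[1],0]; print(k,np.hypot(P[0],P[1]).round(1),(np.arctan2(-P[1],-P[0])-x[2]).round(3))
m=cv2.resize(im[150:270,240:400],(800,600),interpolation=3); cv2.imwrite("pics/d.png",m)
```

```text
red 121 [231.1 353.9]
blue 105 [244.  333.8]
green 118 [212.1 267.3]
[ 4.84703e+02 -2.50984e+02 -2.86000e-01  2.00000e-01  5.35000e+01] [-0.36  0.58 -0.36  0.32 -0.6   0.13  0.36 -0.09  2.94 -1.75  0.  ]
red 45.8 1.086
blue 46.2 0.591
white 45.7 -0.604
green 46.3 -1.089
```

View pics/d.png

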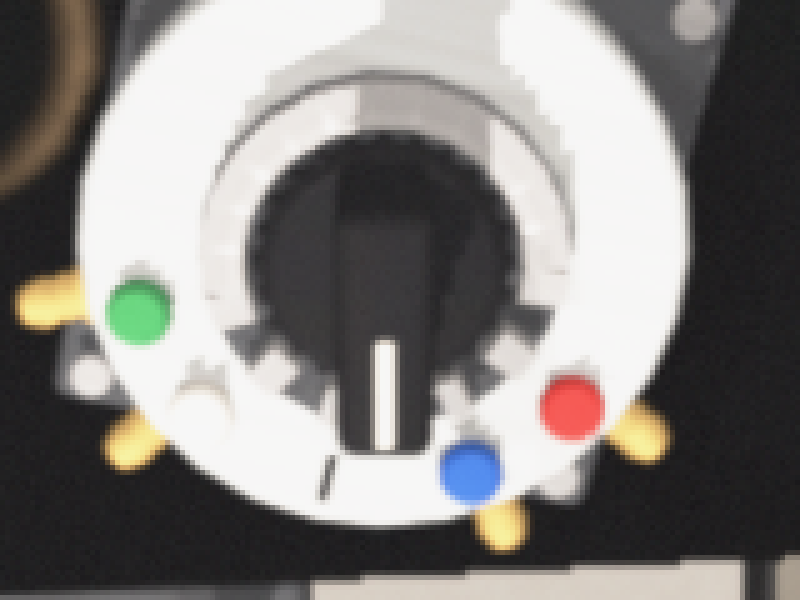

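Run:
```python
from h import *
c=cam("wrist"); C=np.array([484.7,-251.0])
for n,p in dict(red=(530,323),blue=(488,380),white=(302,380),green=(243,340)).items():
    for z in (45,48,52):
        P=atz(c,(150+p[1]/5-.5,240+p[0]/5-.5),z)[:2]-C; print(n,z,np.hypot(*P).round(1),(np.arctan2(-P[1],-P[0])+.286).round(3))
a=atz(c,(150+342/5-.5,240+385/5-.5),89.5);b=atz(c,(150+448/5-.5,240+385/5-.5),89.5);d=a-b
print(a,b,np.arctan2(d[1],d[0]))
s=sensors.observe(); print(Rq(s["orientation"]).T@(np.array([484.7,-251,0])-s["position"]))
```

```text
red 45 30.6 1.291
red 48 29.8 1.319
red 52 28.8 1.359
blue 45 32.6 0.861
blue 48 31.5 0.878
blue 52 30.0 0.904
white 45 30.7 -0.302
white 48 29.6 -0.319
white 52 28.1 -0.344
green 45 32.2 -0.73
green 48 31.4 -0.756
green 52 30.3 -0.793
[ 483.15934468 -250.57694158   89.5       ] [ 464.91734631 -249.63817278   89.5       ] -0.05141659222634392
[-13.28851993   1.58119441 191.19528892]
```

Request:
move_arm([
  {"translation": [-0.22,0.026,0.9],"dr": [0,0,0],"jaw": -1},
  {"translation": [-0.22,0.027,0.9],"dr": [0,0,0],"jaw": -1},
  {"translation": [-0.22,0.027,0.9],"dr": [0,0,0],"jaw": -1},
  {"translation": [0,0,0.9],"dr": [0,0,0],"jaw": -1},
  {"translation": [0,0,0.9],"dr": [0,0,0],"jaw": -1},
  {"translation": [0,0,0.8],"dr": [0,0,0],"jaw": -1},
  {"translation": [0,0,0.5],"dr": [0,0,0],"jaw": -1},
  {"translation": [0,0,0],"dr": [0,0,0],"jaw": -1},
  {"translation": [0,0,0],"dr": [0,0,0],"jaw": -1},
  {"translation": [0,0,0],"dr": [0,0,0],"jaw": -1},
])

```text
time: 8.45
position: [485.2, -251.8, 75.6]
orientation: [0.0, 1.0, -0.026, 0.001]
ft_force: [0.0, 0.1, 0.4]
finger_gap: 0.999
finger_force: 0.0
```

Request:
move_arm([
  {"translation": [-0.02,-0.04,0.4],"dr": [0,0,0],"jaw": -1},
  {"translation": [0,0,0.28],"dr": [0,0,0],"jaw": -1},
  {"translation": [0,0,0],"dr": [0,0,0],"jaw": 1},
  {"translation": [0,0,0],"dr": [0,0,0],"jaw": 1},
  {"translation": [0,0,0],"dr": [0,0,0],"jaw": 1},
  {"translation": [0,0,0],"dr": [0,0,0],"jaw": 1},
  {"translation": [0,0,0],"dr": [0,0,0],"jaw": 1},
  {"translation": [0,0,0],"dr": [0,0,0],"jaw": 1},
  {"translation": [0,0,0],"dr": [0,0,0],"jaw": 1},
  {"translation": [0,0,0],"dr": [0,0,0],"jaw": 1},
])

```text
time: 9.45
position: [484.5, -250.8, 61.2]
orientation: [0.0, 1.0, -0.026, 0.0]
ft_force: [0.0, -0.2, 0.1]
finger_gap: 0.298
finger_force: 0.0
```

Request:
move_arm([
  {"translation": [0,0,0],"dr": [0,0,0],"jaw": 1},
  {"translation": [0,0,0],"dr": [0,0,0],"jaw": 1},
  {"translation": [0,0,0],"dr": [0,0,0],"jaw": 1},
  {"translation": [0,0,0],"dr": [0,0,0],"jaw": 1},
])

```text
time: 9.85
position: [484.5, -253.0, 61.4]
orientation: [0.002, 1.0, -0.027, 0.0]
ft_force: [-3.2, -9.6, -1.9]
finger_gap: 0.179
finger_force: 30.0
```

Request:
move_arm([
  {"translation": [-0.03,0.11,0],"dr": [0,0,0],"jaw": 1},
  {"translation": [0,0,-0.15],"dr": [0,0,0],"jaw": 1},
  {"translation": [0,0,-0.15],"dr": [0,0,0],"jaw": 1},
  {"translation": [0,0,-0.15],"dr": [0,0,0],"jaw": 1},
  {"translation": [0,0,-0.15],"dr": [0,0,0],"jaw": 1},
  {"translation": [0,0,0],"dr": [0,0,0],"jaw": 1},
  {"translation": [0,0,0],"dr": [0,0,0],"jaw": 1},
])

```text
time: 10.55
position: [484.3, -253.2, 73.4]
orientation: [0.0, 1.0, -0.026, 0.001]
ft_force: [5.4, -2.4, -3.1]
finger_gap: 0.178
finger_force: 30.0
```

Run:
```python
from h import *
s=sensors.observe()
for k in("time","joints","position","orientation","ft_force","wrist_torque","finger_gap"): print(k,np.round(s[k],4))
```

```text
time 10.55
joints [-6.9850e-01  5.5040e-01  1.5434e+00  2.0000e-04  1.0464e+00  9.2510e-01]
position [ 484.317  -253.1941   73.359 ]
orientation [ 4.000e-04  9.997e-01 -2.640e-02  6.000e-04]
ft_force [ 5.4279 -2.3669 -3.1377]
wrist_torque [-0.2226 -0.6607  0.0307]
finger_gap 0.178
```

Request:
move_arm([
  {"translation": [0.02,0,0],"dr": [0,0,-0.075],"jaw": 1},
  {"translation": [0,0,0],"dr": [0,0,-0.075],"jaw": 1},
  {"translation": [0,0,0],"dr": [0,0,-0.075],"jaw": 1},
  {"translation": [0,0,0],"dr": [0,0,-0.075],"jaw": 1},
  {"translation": [0,0,0],"dr": [0,0,-0.075],"jaw": 1},
  {"translation": [0,0,0],"dr": [0,0,-0.075],"jaw": 1},
  {"translation": [0,0,0],"dr": [0,0,-0.075],"jaw": 1},
  {"translation": [0,0,0],"dr": [0,0,-0.075],"jaw": 1},
  {"translation": [0,0,0],"dr": [0,0,-0.075],"jaw": 1},
  {"translation": [0,0,0],"dr": [0,0,0],"jaw": 1},
])

```text
time: 11.55
position: [484.3, -253.3, 73.4]
orientation: [0.0, 0.876, 0.483, -0.0]
ft_force: [3.1, -2.5, -2.1]
finger_gap: 0.177
finger_force: 30.0
```

Run:
```python
from h import *
c,im=snap("wrist","pics/e.png"); s=sensors.observe()
for k in("time","joints","position","orientation","ft_force","wrist_torque"): print(k,np.round(s[k],4))
o=s["orientation"];print("turn",2*np.arctan2(o[2],o[1])+.286)
s1,i1=snap("scene","pics/e1.png");s2,i2=snap("side","pics/e2.png")
a=cv2.imread("pics/e1.png")[205:295,245:395]; b=cv2.imread("pics/e2.png")[175:265,250:400]
cv2.imwrite("pics/e3.png",np.vstack([cv2.resize(x,(500,300),interpolation=3) for x in(a,b)]))
```

```text
time 11.6
joints [-6.9830e-01  5.5070e-01  1.5427e+00 -5.0000e-04  1.0474e+00 -1.3230e-01]
position [ 484.3252 -253.2758   73.3424]
orientation [ 4.000e-04  8.764e-01  4.816e-01 -1.000e-04]
ft_force [ 1.9767 -2.63   -2.8872]
wrist_torque [-0.4361 -0.3078  0.0155]
turn 1.291017266037694
```

View pics/e.png

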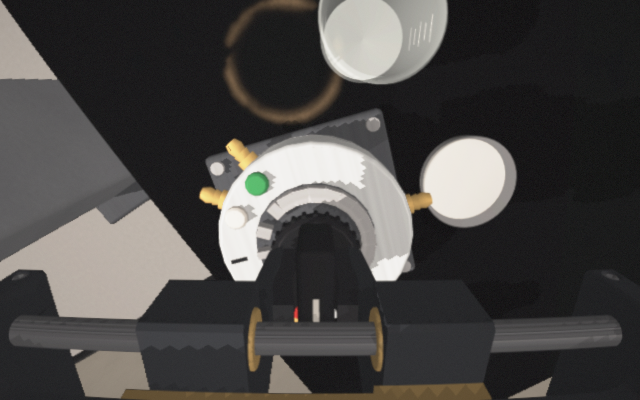

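View pics/e3.png

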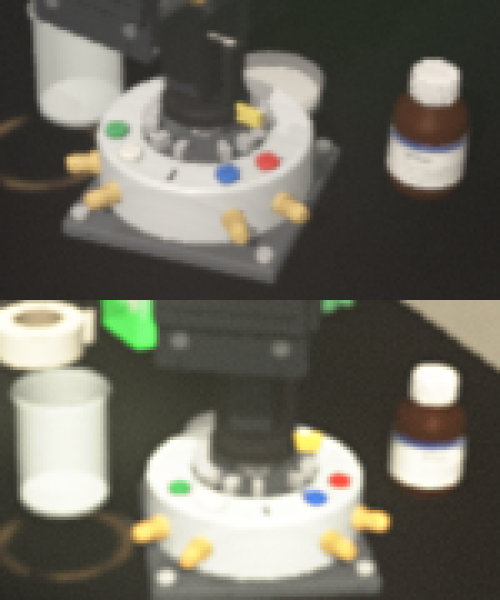

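Request:
move_arm([
  {"translation": [0,0,0],"dr": [0,0,-0.038],"jaw": 1},
  {"translation": [0,0,0.1],"dr": [0,0,0],"jaw": 1},
  {"translation": [0,0,0.1],"dr": [0,0,0],"jaw": 1},
  {"translation": [0,0,0.08],"dr": [0,0,0],"jaw": 1},
  {"translation": [0,0,0.05],"dr": [0,0,0],"jaw": 1},
  {"translation": [0,0,0.04],"dr": [0,0,0],"jaw": 1},
  {"translation": [0,0,0],"dr": [0,0,0],"jaw": 1},
])

```text
time: 12.4
position: [484.3, -253.2, 65.7]
orientation: [0.0, 0.861, 0.508, 0.0]
ft_force: [3.1, -4.6, 0.1]
finger_gap: 0.18
finger_force: 30.0
```

Request:
move_arm([
  {"translation": [0,0,0.05],"dr": [0,0,0],"jaw": 1},
  {"translation": [0,0,0],"dr": [0,0,0],"jaw": 1},
])

```text
time: 12.6
position: [484.4, -253.2, 64.7]
orientation: [0.0, 0.861, 0.508, 0.0]
ft_force: [2.6, -5.2, 1.0]
finger_gap: 0.177
finger_force: 30.0
```

Request:
move_arm([
  {"translation": [0,0,0.04],"dr": [0,0,0],"jaw": 1},
  {"translation": [0,0,0.04],"dr": [0,0,0],"jaw": 1},
  {"translation": [0,0,0],"dr": [0,0,0],"jaw": 1},
])

```text
time: 12.9
position: [484.4, -253.2, 63.2]
orientation: [0.0, 0.861, 0.508, 0.0]
ft_force: [2.4, -5.6, 2.0]
finger_gap: 0.181
finger_force: 30.0
```

Request:
move_arm([
  {"translation": [0,0,0.05],"dr": [0,0,0],"jaw": 1},
  {"translation": [0,0,0.04],"dr": [0,0,0],"jaw": 1},
  {"translation": [0,0,0.03],"dr": [0,0,0],"jaw": 1},
  {"translation": [0,0,0],"dr": [0,0,0],"jaw": 1},
])

```text
time: 13.3
position: [484.4, -253.2, 61.2]
orientation: [0.001, 0.861, 0.508, 0.0]
ft_force: [1.6, -3.6, 7.2]
finger_gap: 0.18
finger_force: 30.0
```

Request:
move_arm([
  {"translation": [0,0,0.03],"dr": [0,0,0],"jaw": 1},
  {"translation": [0,0,0],"dr": [0,0,0],"jaw": 1},
])

```text
time: 13.5
position: [484.4, -253.2, 61.2]
orientation: [0.001, 0.861, 0.509, 0.0]
ft_force: [0.4, -3.8, 11.5]
finger_gap: 0.174
finger_force: 30.0
```

Run:
```python
from h import *
s=sensors.observe()
for k in("position","ft_force","wrist_torque"): print(k,np.round(s[k],4))
s1,i1=snap("scene","pics/f1.png");s2,i2=snap("side","pics/f2.png")
a=cv2.imread("pics/f1.png")[215:265,270:360]; b=cv2.imread("pics/f2.png")[190:240,275:365]
cv2.imwrite("pics/f3.png",np.vstack([cv2.resize(x,(540,300),interpolation=3) for x in(a,b)]))
```

```text
position [ 484.4396 -253.2418   61.166 ]
ft_force [ 0.4141 -3.8334 11.5084]
wrist_torque [-0.524   0.2089  0.0218]
```

View pics/f3.png

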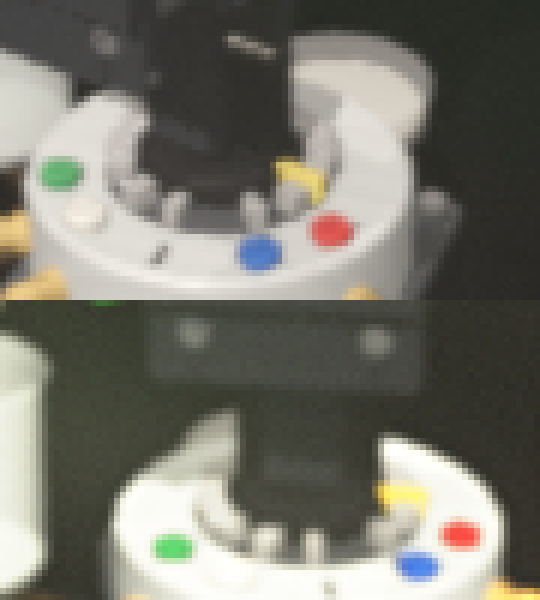

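Request:
move_arm([
  {"translation": [0,0,-0.03],"dr": [0,0,0],"jaw": 1},
  {"translation": [0,0,0],"dr": [0,0,0],"jaw": -1},
  {"translation": [0,0,0],"dr": [0,0,0],"jaw": -1},
  {"translation": [0,0,0],"dr": [0,0,0],"jaw": -1},
  {"translation": [0,0,0],"dr": [0,0,0],"jaw": -1},
  {"translation": [0,0,0],"dr": [0,0,0],"jaw": -1},
  {"translation": [0,0,0],"dr": [0,0,0],"jaw": -1},
  {"translation": [0,0,0],"dr": [0,0,0],"jaw": -1},
  {"translation": [0,0,0],"dr": [0,0,0],"jaw": -1},
])

```text
time: 14.5
position: [484.2, -253.0, 60.7]
orientation: [-0.0, 0.861, 0.509, -0.0]
ft_force: [0.4, 1.0, -0.4]
finger_gap: 0.886
finger_force: 0.0
```

Request:
move_arm([
  {"translation": [0,0,-0.3],"dr": [0,0,0],"jaw": -1},
  {"translation": [0,0,-0.9],"dr": [0,0,0],"jaw": -1},
  {"translation": [0,0,-0.9],"dr": [0,0,0],"jaw": -1},
  {"translation": [0,0,-0.9],"dr": [0,0,0],"jaw": -1},
  {"translation": [0,0,-0.9],"dr": [0,0,0],"jaw": -1},
  {"translation": [0,0,-0.9],"dr": [0,0,0],"jaw": -1},
  {"translation": [0,0,-0.9],"dr": [0,0,0],"jaw": -1},
  {"translation": [0,0,-0.5],"dr": [0,0,0],"jaw": -1},
  {"translation": [0,0,0],"dr": [0,0,0],"jaw": -1},
  {"translation": [0,0,0],"dr": [0,0,0],"jaw": -1},
])

```text
time: 15.5
position: [484.0, -252.8, 184.3]
orientation: [-0.0, 0.861, 0.509, -0.0]
ft_force: [-0.2, 0.0, -0.3]
finger_gap: 0.999
finger_force: 0.0
```

Run:
```python
from h import *
print(sensors.observe()["position"])
snap("scene","pics/g1.png");snap("side","pics/g2.png")
a=cv2.imread("pics/g1.png")[205:275,250:390]; b=cv2.imread("pics/g2.png")[180:250,260:400]
cv2.imwrite("pics/g3.png",np.vstack([cv2.resize(x,(600,300),interpolation=3) for x in(a,b)]))
```

```text
[ 484.03237845 -252.82323978  184.26363235]
```

View pics/g3.png

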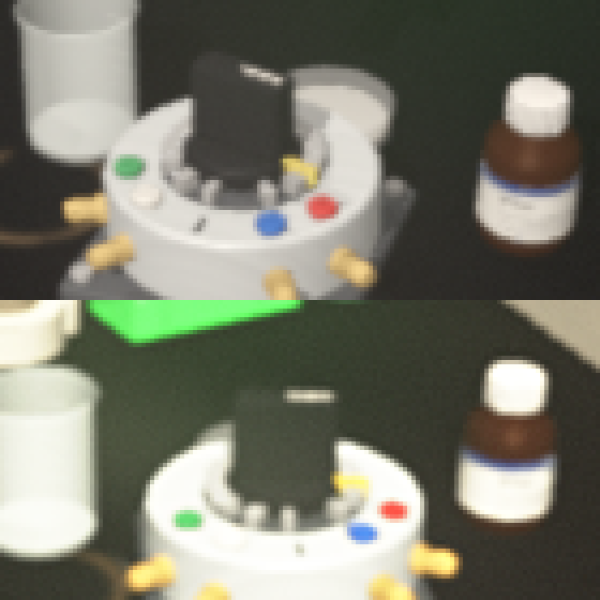

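The pictures show the nose at about (170, 300) in the top crop and (482, 350) in the bottom one. It is down in the red plug's slot, and the beaker, bottle and dish are undisturbed. The rigid stop was at the same height as the locked start.

```bash
python3 -c "
from rig import bot
print(bot.finish_job())"
```

```text
the job is handed in; nothing more can be done
None
```

The valve is switched to the red outlet: I pulled the knob up, turned it about 1.1 rad, pushed it fully home in that outlet's slot with at most 11.5 N measured, and let go at 15.5 s without touching the beaker, bottle or petri dish.

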